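# Raise the ring of the filter stand by one hole and seat the funnel

## Robot

A 6-joint arm with a two-finger parallel gripper is mounted at the origin on a cart in front of the work surface, level with it; the furniture and walls round the work are solid. World frame = base frame: x ahead of the robot, y to its left, z up, the work surface at z = 0. Lengths are in m, angles in rad, forces in N, time in s.
With the tool pointing down it reaches from about 0.425 to 0.95 m from the base axis. Payload 3.5 kg.
Tool frame: the origin (TCP) lies at the very end of the fingers, on their centre line; the grasp point (between the pads) lies ctrl.tcp_to_grasp behind it (ctrl.tcp_to_grasp is the distance from the TCP to the grasp point, in m); z points along the fingers, y is the line along which they close (so a half turn about z gives the same grasp; the last joint's range is limited). The gripper opens to 85 mm and grips with 20 to 120 N. Pads are 22 mm wide; open, the fingers measure 114 mm over their backs; the gripper's body (76 mm by 85 mm) begins 54 mm behind the grasp point. The pads swing forward as they close: fully open they stand 13 mm farther back than shut.
Start: joints at [-1.383, 0.286, 1.577, -0, 1.279, -0.15], TCP at [0.224, -0.637, 0.231] pointing down, gripper open.
Joint ranges: [-2.77, 2.77], [-0.9, 2.22], [0.21, 2.48], [-1.53, 4.67], [0.24, 2.81], [-2.84, 2.84]. Speed limits (rad/s): [2.79, 2.79, 3.14, 3.14, 3.14, 3.14].

## Interface

Orientations are given as a unit quaternion [x, y, z, w].
In Python, from plant import ctrl gives the robot as it stands.
- The arm moves only by the shell command python3 -m inch 'ROWS' [FORCE]. ROWS is JSON, a list of rows, each an object with "slide": the shift along the tool's x, y, z in cm, a list of three; "turn": the turn about the tool's z in rad; "grip": the finger opening in cm, from 0 to 8.54. A call has 1 to 20 rows; each row is the pose to reach, as a shift and turn from the pose commanded when the call began, along the tool's axes at that moment; what a row does not reach only later rows make up. A row lasts 1/10 s, in which the tool goes at most 50 mm and 8.59 degrees, less where a joint would pass 70% of its speed; a pose out of reach is approached as far as the arm can. A call with a gripper value outside its range is refused whole. The fingers move at their own pace and stop on an object; FORCE is the grip in N (left out, the last holds). Time passes only in rows, so rows that repeat a pose let the fingers close. It gives the time, the measured TCP pose, the force, the opening and the grip force at its end, in the units of the state.
- ctrl.get_state(): the state, without advancing time (a new reading comes with each control period).
- ctrl.read_camera(name): name is "scene" or "top" or "wrist"; returns (picture, depth): 420x560x3 uint8, red, green, blue; 420x560 float32, m along the optical axis (not along the pixel's ray), 0 where there is no reading.
- ctrl.camera_info(name): a dict with "K" (3x3 intrinsics, pixels), "camera_from_world" (4x4, takes a point from world to camera coordinates); the wrist camera has in their place "T_tool_cam" (4x4, takes a point from camera to tool coordinates, whose origin is the TCP and whose axes are the flange's). Camera axes: x right, y down, z forward; pixel columns grow to the right and rows downward; lengths in m; the calibration is good to about 2 mm. A picture is of the moment at which its call begins: read the wrist's pose just before it. camera_info takes no time and is no camera call.
- ctrl.sign_off(): hands the job in; it is judged then, once.
The state is a dict: "time": time; "qpos": joint angles; "dq": joint speeds; "joint_efforts": joint torques, N m; "eef_pos": TCP position; "tcp_rot": TCP orientation; "contact_force": force on the tool from outside, world axes, zero at the start; "wrist_torque": the same for the moment, N m; "opening": opening from 0.0 (shut) to 1.0 (fully open); "finger_force": force on a finger pad.
Only numpy, scipy, OpenCV 4.12 (cv2) and the standard library are available. Lean on these libraries where they do the work, as an engineer would, in place of code of your own. Each camera call takes 0.05 s, during which the arm holds its last target. There are 200 camera calls.

## Task

Set up the filter stand for filtering the stain: the ring is too low, the funnel's stem would hit the bottom of the cup. Press the snap button on the column flush, slide the sleeve up to the next hole until the button snaps in, and only then let go of it, so that it does not drop. Keep the base of the stand flat on the desk throughout, neither lifted nor shoved about. Then take the funnel from the tube rack and seat it upright in the ring over the cup; leave the cup standing under the ring, and the bottle and the Petri dish alone.

Things in the scene. Friction and masses are not known exactly. Their poses are not given: they have to be found in the camera images.
- button (a point): Tip of the domed steel snap button (12 mm across) as found, 6 mm proud of one side of the stand's square column. Fixed to the post: it does not move when the button is pressed. Axes of the stand: z up, +y out through the button, -x along the arm to the ring; the column axis is 21 mm behind (-y). Spring: 0.8 N popped out, 1.5 N flush. Popped out it locks the sleeve; the sleeve hangs on it.
- sleeve (a joint): Height of the telescoping sleeve in m: about 0 at the start, hanging by its upper hole; grows upward. The next hole is in a stop plate set by the last user: reached anywhere from 0.042 to 0.071, felt as a sudden stop when the button springs out and locks it, with 2 mm play. Let go between holes it drops. Sleeve, arm and ring weigh about 0.4 kg; sliding friction 1 to 3 N.
- sleeve_hold (a point): Axis of the sleeve (aluminium tube, 30 x 30 mm) at its upper hole, at the button's height, 165 mm over the desk; moves with the sleeve. End cap 28 mm above. Pinched here across button and back, a flat pad presses the dome flush; lifting (some 10 N in all) then cams it inside. 8 mm up it is under the wall and needs no more pressing: it rides inside to the next hole. Axes as the stand.
- stand_base (a point): Middle of the top face of the stand's painted base plate, 14 mm above the desk; plate 176 x 126 mm, long side along the stand's x. Column axis 55 mm to +x, ring axis 55 mm to -x. The stand is not fixed: base and post weigh only about 1.3 kg, so pulling the locked sleeve up with more than some 12 N over its own weight tips or lifts the base off the desk.
- ring (a point): Centre of the upper edge of the steel ring at the end of the arm, 110 mm from the column axis: inside diameter 36 mm, outside 46 mm, 8 mm high, about 75 mm above the desk at the start. It moves with the sleeve. z axis up.
- funnel_bowl (a point): Centre of the bowl of the white porcelain filter funnel, z up to its mouth: bowl 46 mm across, 34 mm high; a 60 degree cone starts 17 mm below this point, an 11 mm stem goes from 47 to 97 mm below. About 0.11 kg. It stands (within 2 degrees) with its stem in a hole of the fixed tube rack, 58 x 143 x 58 mm, whose other end holds 84 mm tubes. Seated, this point is 26 mm above the ring's edge.
- rack_top (a point): Middle of the tube rack's top, 58 mm above the desk; its long side is along y. The funnel's hole is 53 mm to +y and 11 mm to -x of this point; the capped tubes stand at the -y end.
- cup: White plastic cup, 40 mm across the mouth, 50 mm high, floor 3 mm thick, standing on the base plate below the ring, empty and light; origin in the middle of its underside, z up.
- stain_bottle: Reagent bottle with screw cap, 46 mm across, 94 mm high, standing behind the work. Origin in the middle of its underside, z up.
- petri: Small Petri dish, 56 mm across, 14 mm high, lying on the desk nearer the robot. Origin in the middle of its underside.
Mind the look-alikes: they are no part of the job. What is shaped like the cup but yellow is not meant.

How it is judged:
On the way:
1. the sleeve hangs in the next hole, let go, with the funnel not yet in the ring (value of joint sleeve between 0.038 and 0.075 m and velocity of joint sleeve between -0.005 and 0.005 m/s and horizontal distance between funnel_bowl and ring above 0.04 m and contact force between the fingers and anything else below 0.5 N), for 0.3 s.
At the end, for the whole second after the job is handed in: The sleeve hangs in the next hole (38 to 75 mm up), the stand flat on the desk; the funnel sits in the ring: axes within 8 mm, bowl centre at most 31 mm above the ring's edge, upright within 0.12 rad; the cup stands upright within 12 mm of the ring's axis (value of joint sleeve between 0.038 and 0.075 m and horizontal distance between funnel_bowl and ring below 0.008 m and z of funnel_bowl in the frame of ring below 0.031 m and angle between funnel_bowl's own z axis and vertical below 0.12 rad and angle between cup's own z axis and vertical below 0.1 rad and horizontal distance between cup and ring below 0.012 m and height (world z) of stand_base below 0.015 m and angle between stand_base's own z axis and vertical below 0.02 rad); the robot touches nothing.
It fails at once if the sleeve is let drop (velocity of joint sleeve below -0.21 m/s).
It fails at once if the stand's base is lifted by more than 1.5 mm or tipped by more than 0.035 rad (pulled up against the button) (height (world z) of stand_base above 0.0155 m or angle between stand_base's own z axis and vertical above 0.035 rad).
It fails at once if the stand is shoved more than 25 mm (distance of stand_base from where it was at the start of the episode above 0.025 m).
It fails at once if the cup is tipped (angle between cup's own z axis and vertical above 0.35 rad).
It fails at once if the bottle or the Petri dish is pushed more than 20 mm or tipped (distance of any of stain_bottle, petri from where it was at the start of the episode above 0.02 m or angle between stain_bottle's own z axis and vertical above 0.3 rad).
It also fails if it takes over 58 s, if anything falls off the work surface, if the arm or the gripper's body presses on something with over 40 N, if the wrist force passes 120 N, or if a joint passes its speed limit or range.

## Working session

There is one attempt and no reset: what is moved stays moved. The work goes in short steps, Python scripts to look and compute and a shell command to move; the robot and the scene stay as the last step left them, time stands still between calls to the robot, and variables do not carry over. Pictures are saved under pics/ and viewed, at most 10 in all, crops included, and the job is handed in when it is done.

```bash
ls; mkdir -p pics; cat > h.py <<'E'
import numpy as np, cv2
from plant import ctrl
from scipy.spatial.transform import Rotation as R
def grab(name):
    s=ctrl.get_state(); i=ctrl.camera_info(name); im,d=ctrl.read_camera(name)
    K=np.array(i["K"])
    if name=="wrist":
        T=np.eye(4);T[:3,:3]=R.from_quat(s["tcp_rot"]).as_matrix();T[:3,3]=s["eef_pos"]
        W=T@np.array(i["T_tool_cam"])
    else: W=np.linalg.inv(np.array(i["camera_from_world"]))
    return im,d,K,W
def pts(d,K,W):
    v,u=np.mgrid[:d.shape[0],:d.shape[1]]
    p=np.stack([(u-K[0,2])/K[0,0]*d,(v-K[1,2])/K[1,1]*d,d],-1)
    return p@W[:3,:3].T+W[:3,3]
def ray(u,v,z,K,W):
    r=W[:3,:3]@np.array([(u-K[0,2])/K[0,0],(v-K[1,2])/K[1,1],1]);o=W[:3,3]
    return o+r*(z-o[2])/r[2]
def save(n,im): cv2.imwrite("pics/"+n,im[...,::-1])
E
python3 - <<'E'
from h import *
for n in("scene","top"):
    im,d,K,W=grab(n); save(n+"0.png",im); np.savez(n+"0.npz",im=im,d=d,K=K,W=W); print(n,W.round(3).tolist(),K[0,0])
s=ctrl.get_state();print(s,ctrl.tcp_to_grasp)
E
```

```text
pics
scene [[-0.657, -0.52, 0.547, 0.014], [-0.754, 0.452, -0.476, 0.445], [0.001, -0.725, -0.689, 0.753], [0.0, 0.0, 0.0, 1.0]] 455.767629698086
top [[-0.015, -0.988, 0.155, 0.345], [-1.0, 0.013, -0.014, 0.03], [0.011, -0.155, -0.988, 1.312], [0.0, 0.0, 0.0, 1.0]] 503.22367169872757
{'time': 0.1, 'qpos': array([-1.38299192e+00,  2.87129496e-01,  1.57805727e+00,  1.10421030e-06,
        1.27860677e+00, -1.50010945e-01]), 'dq': array([ 0.00024835, -0.00086796, -0.00160251,  0.00017887,  0.00011376,
        0.00092693]), 'joint_efforts': array([ 5.89975916e-04, -4.07298839e+01, -2.93699831e+01, -1.40799957e-04,
        3.40659033e-03,  6.40148201e-07]), 'eef_pos': array([ 0.22361968, -0.63623944,  0.23003611]), 'tcp_rot': array([ 9.85768411e-01,  1.68105410e-01, -2.02649969e-05, -1.10025100e-03]), 'contact_force': array([ 0.26656637, -0.51410461,  0.04283458]), 'wrist_torque': array([ 0.03038225, -0.01470622,  0.020706  ]), 'finger_force': 0.0, 'opening': 1.002234575281068} 0.0187
```

View pics/scene0.png

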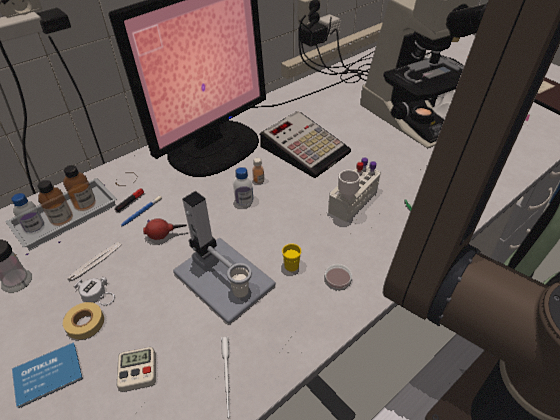

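View pics/top0.png

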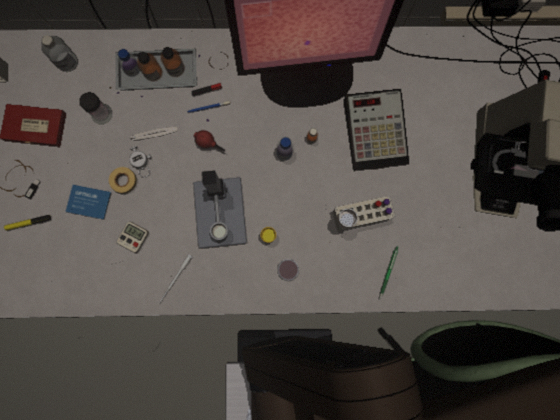

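The scene picture shows the stand with its column at (199,220), the ring and white cup at (238,278), and the yellow look-alike at (291,258). The funnel is in the rack at (348,183), the bottle with the blue cap at (243,187) and the dish at (338,278). In the top view the column is at (212,183), the ring at (219,231), and the funnel at (347,218).

Cup candidates: white under the ring at (238,285) and yellow at (291,258). The white one on the base plate is the one meant. I'll measure everything and confirm in one crop.

```bash
python3 - <<'E'
from h import *
S={n:np.load(n+"0.npz") for n in("scene","top")}
c=S["scene"]["im"][150:330,160:400]; save("crop.png",cv2.resize(c,None,fx=3.3,fy=3.3,interpolation=cv2.INTER_CUBIC))
for n in S:
    s=S[n];P=pts(s["d"],s["K"],s["W"]); s_im=s["im"]
    ok=(s["d"]>0)
    X,Y,Z=P[...,0],P[...,1],P[...,2]
    def rep(t,m):
        if m.sum()<4: print(n,t,m.sum());return
        r=cv2.minAreaRect((P[m][:,:2]*1000).astype(np.float32)); print(n,t,m.sum(),"rect",np.round(r[0],1),np.round(r[1],1),round(r[2],1),"z",np.percentile(P[m][:,2],[5,50,95]).round(4), "mean",P[m].mean(0).round(4))
    v,u=np.mgrid[:420,:560]
    box=lambda a,b,c_,d_:(u>a)&(u<b)&(v>c_)&(v<d_)&ok
    B=dict(top=dict(base=box(185,255,165,255),col=box(195,230,160,200),ring=box(200,240,215,250),fun=box(330,402,190,235)),
      scene=dict(base=box(165,280,235,325),col=box(180,225,185,260),ring=box(220,260,255,310),fun=box(325,390,155,225)))[n]
    rep("base",B["base"]&(Z>.009)&(Z<.019))
    rep("captop",B["col"]&(Z>.185)); rep("ring",B["ring"]&(Z>.068)&(Z<.082)); rep("funnelrim",B["fun"]&(Z>.105)); rep("racktop",B["fun"]&(Z>.052)&(Z<.064))
    rep("sleeve",B["col"]&(Z>.145)&(Z<.18))
E
```

```text
scene base 3277 rect [530.5 175.7] [178.4 126.3] 5.2 z [0.0111 0.0136 0.0159] mean [0.5176 0.1841 0.0136]
scene captop 241 rect [585.6 180.9] [32.6 31.3] 6.6 z [0.1863 0.191  0.193 ] mean [0.5831 0.1815 0.1905]
scene ring 271 rect [487.3 176.7] [71.4 45.8] 28.2 z [0.0688 0.0727 0.075 ] mean [0.4836 0.1721 0.0725]
scene funnelrim 236 rect [ 498.8 -143.9] [44.8 47.7] 56.8 z [0.106  0.1135 0.1192] mean [ 0.4977 -0.1427  0.1131]
scene racktop 511 rect [ 519.7 -194.4] [ 58.6 146.4] 11.4 z [0.054  0.0572 0.0598] mean [ 0.5097 -0.1885  0.0572]
scene sleeve 308 rect [578.9 187.6] [42.8 24.8] 47.6 z [0.1468 0.1644 0.1783] mean [0.5755 0.185  0.1634]
top base 2345 rect [524.6 166.4] [186.4 140.8] 5.1 z [0.0104 0.0144 0.018 ] mean [0.5234 0.1721 0.0143]
top captop 182 rect [584.  179.3] [30.5 30.1] 5.9 z [0.1884 0.1921 0.1958] mean [0.5836 0.179  0.1922]
top ring 135 rect [479.2 167.1] [44.6 55.5] 65.6 z [0.0692 0.0732 0.0775] mean [0.4802 0.1696 0.0734]
top funnelrim 103 rect [ 496.4 -145.2] [45.3 43.2] 88.1 z [0.1062 0.1179 0.1226] mean [ 0.497  -0.1446  0.1164]
top racktop 690 rect [ 517.7 -195.7] [ 58.1 144. ] 11.3 z [0.0541 0.0584 0.0623] mean [ 0.5213 -0.2049  0.0582]
top sleeve 63 rect [583.5 181.3] [30.5 34.8] 5.8 z [0.1472 0.162  0.1795] mean [0.575  0.1741 0.1629]
```

View pics/crop.png

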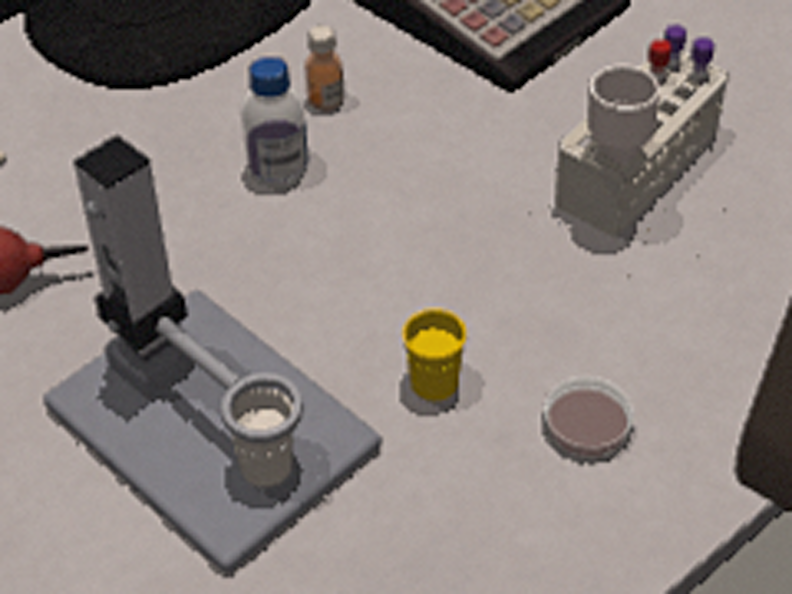

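The enlarged crop confirms it: the white cup under the ring is at crop (265,430), and the yellow look-alike at (434,355) is off the base. The button is on the column's left (+y) face at crop (93,208). The stand is yawed about 5.5°, with the column axis near (0.585, 0.180) and the ring near (0.475, 0.170). Next I move above the column.

```bash
python3 -m inch '[{"slide":[61,-65.1,-8],"turn":0.242,"grip":8.5},{"slide":[61,-65.1,-8],"turn":0.242,"grip":8.5},{"slide":[61,-65.1,-8],"turn":0.242,"grip":8.5},{"slide":[61,-65.1,-8],"turn":0.242,"grip":8.5},{"slide":[61,-65.1,-8],"turn":0.242,"grip":8.5},{"slide":[61,-65.1,-8],"turn":0.242,"grip":8.5},{"slide":[61,-65.1,-8],"turn":0.242,"grip":8.5},{"slide":[61,-65.1,-8],"turn":0.242,"grip":8.5},{"slide":[61,-65.1,-8],"turn":0.242,"grip":8.5},{"slide":[61,-65.1,-8],"turn":0.242,"grip":8.5},{"slide":[61,-65.1,-8],"turn":0.242,"grip":8.5},{"slide":[61,-65.1,-8],"turn":0.242,"grip":8.5},{"slide":[61,-65.1,-8],"turn":0.242,"grip":8.5},{"slide":[61,-65.1,-8],"turn":0.242,"grip":8.5},{"slide":[61,-65.1,-8],"turn":0.242,"grip":8.5},{"slide":[61,-65.1,-8],"turn":0.242,"grip":8.5},{"slide":[61,-65.1,-8],"turn":0.242,"grip":8.5},{"slide":[61,-65.1,-8],"turn":0.242,"grip":8.5},{"slide":[61,-65.1,-8],"turn":0.242,"grip":8.5},{"slide":[61,-65.1,-8],"turn":0.242,"grip":8.5}]' 40
python3 -m inch '[{"slide":[0,0,0],"turn":0,"grip":8.5},{"slide":[0,0,0],"turn":0,"grip":8.5}]'
python3 - <<'E'
from h import *
im,d,K,W=grab("wrist"); save("w1.png",im); np.savez("w1.npz",im=im,d=d,K=K,W=W); s=ctrl.get_state();print(s["eef_pos"],s["qpos"],s["contact_force"]);print(np.array(ctrl.camera_info("wrist")["T_tool_cam"]).round(3))
P=pts(d,K,W);X,Y,Z=P[...,0],P[...,1],P[...,2]
for t,a,b in(("cap",.186,.2),("ring",.069,.08),("base",.009,.018)):
    m=(d>0)&(Z>a)&(Z<b)&(X>.42)&(X<.65)&(Y>.08)&(Y<.27)
    if m.sum()>10:
        r=cv2.minAreaRect((P[m][:,:2]*1000).astype(np.float32));print(t,m.sum(),np.round(r,1) if 0 else r,P[m].mean(0))
E
```

```text
time: 2.1
eef_pos: [0.5832, 0.1803, 0.3103]
tcp_rot: [0.999, 0.049, -0.001, 0.0]
contact_force: [-0.6, -0.5, -0.0]
opening: 0.997
finger_force: 0.0
time: 2.3
eef_pos: [0.5831, 0.1782, 0.3111]
tcp_rot: [0.999, 0.047, -0.0, 0.0]
contact_force: [-0.8, -0.1, 0.1]
opening: 0.994
finger_force: 0.0
[0.58322866 0.17820909 0.31129637] [ 1.30400738e-01  9.38242979e-02  1.65338777e+00 -1.71223690e-04
  1.39459062e+00  1.60730934e+00] [-0.15025367  0.01635697  0.59284707]
[[ 0.001 -0.954 -0.3    0.076]
 [ 1.     0.001 -0.001  0.   ]
 [ 0.001 -0.3    0.954 -0.143]
 [ 0.     0.     0.     1.   ]]
cap 1735 ((586.3216552734375, 180.30372619628906), (30.552671432495117, 30.11878776550293), 5.994637966156006) [0.58710071 0.18035242 0.19184719]
ring 964 ((530.71435546875, 175.41848754882812), (151.44940185546875, 45.55406951904297), 5.029207229614258) [0.50842873 0.17395769 0.07414352]
base 9871 ((523.160400390625, 187.06585693359375), (190.19317626953125, 150.14263916015625), 5.174645900726318) [0.53797499 0.17587863 0.01427608]
```

View pics/w1.png

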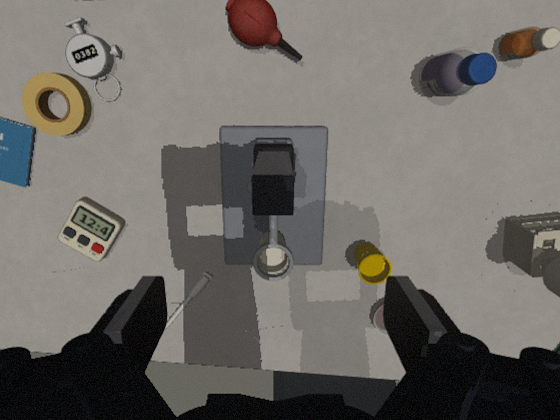

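The wrist view has the cap at (273,190), the ring at (272,262) and the yellow cup at (372,265), so the tool is almost aligned. I'll descend round the sleeve with the fingers open, then check.

```bash
python3 -m inch '[{"slide":[0.3,-0.2,-0],"turn":0,"grip":8.5},{"slide":[0.3,-0.2,4],"turn":0,"grip":8.5},{"slide":[0.3,-0.2,8],"turn":0,"grip":8.5},{"slide":[0.3,-0.2,12],"turn":0,"grip":8.5},{"slide":[0.3,-0.2,15],"turn":0,"grip":8.5},{"slide":[0.3,-0.2,16.9],"turn":0,"grip":8.5},{"slide":[0.3,-0.2,16.9],"turn":0,"grip":6},{"slide":[0.3,-0.2,16.9],"turn":0,"grip":5},{"slide":[0.3,-0.2,16.9],"turn":0,"grip":5},{"slide":[0.3,-0.2,16.9],"turn":0,"grip":5},{"slide":[0.3,-0.2,16.9],"turn":0,"grip":5}]' 20
python3 - <<'E'
from h import *
im,d,K,W=grab("wrist"); np.savez("w2.npz",im=im,d=d,K=K,W=W); s=ctrl.get_state();print(s["eef_pos"],s["tcp_rot"],s["contact_force"],s["opening"])
save("w2.png",im)
P=pts(d,K,W);X,Y,Z=P[...,0],P[...,1],P[...,2]
m=(d>0)&(Z>.187)&(Z<.2)&(X>.55)&(X<.62)&(Y>.14)&(Y<.22)
r=cv2.minAreaRect((P[m][:,:2]*1000).astype(np.float32));print(m.sum(),r,P[m].mean(0))
E
```

```text
time: 3.45
eef_pos: [0.5871, 0.1819, 0.1439]
tcp_rot: [0.999, 0.048, 0.001, -0.0]
contact_force: [-0.6, 0.5, 0.5]
opening: 0.582
finger_force: 0.0
[0.58686547 0.18190906 0.14353276] [ 9.98851733e-01  4.78982518e-02  9.81424777e-04 -1.00092184e-04] [ 0.47450363  0.6157799  -0.61190777] 0.5857390248209524
11595 ((586.433349609375, 179.80361938476562), (31.66880226135254, 81.1907730102539), 4.9445576667785645) [0.59086123 0.17935301 0.19244523]
```

View pics/w2.png

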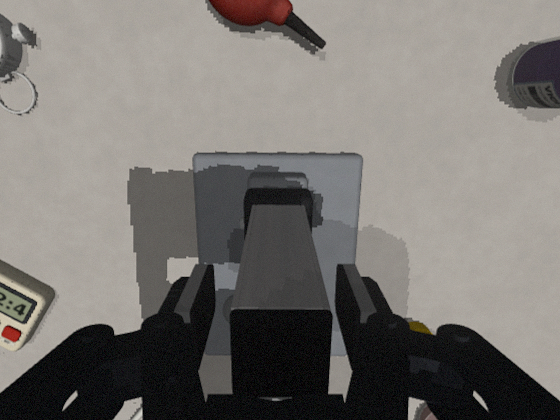

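Column cap spans columns 232–330 (row 312) and the pads' inner edges are near 213 and 337. I'll compare pad midpoint with column midpoint numerically.

```bash
python3 - <<'E'
from h import *
w=np.load("w2.npz");d,K=w["d"],w["K"];print(K[0,2],K[1,2],K[0,0])
T=np.array(ctrl.camera_info("wrist")["T_tool_cam"]);P=pts(d,K,T)  # tool frame
g=w["im"].mean(2)
for r in(270,285,300,320,345):
    print(r,"gray",[ (c,int(g[r,c])) for c in range(180,375,6)][:0])
    row=P[r]; e=np.where(np.abs(np.diff(d[r]))>.008)[0]
    print([(int(c),row[c].round(4)[1:].tolist(),row[c+1].round(4)[1:].tolist()) for c in e if 170<c<390])
E
```

```text
274.78950720428026 208.03118058511933 377.23697411397035
270 gray []
[(191, [-0.0702, 0.143], [-0.0318, -0.0115]), (213, [-0.0251, -0.004], [-0.0485, 0.1297]), (238, [-0.0294, 0.1299], [-0.0129, -0.0194]), (319, [0.0162, -0.0185], [0.0359, 0.128]), (335, [0.0481, 0.1294], [0.025, -0.0043]), (350, [0.029, -0.0119], [0.0002, -0.1429]), (351, [0.0002, -0.1429], [0.0297, -0.0121]), (357, [0.0315, -0.0124], [0.0698, 0.1433])]
285 gray []
[(171, [-0.0881, 0.1431], [-0.0383, -0.017]), (185, [-0.0337, -0.0162], [-0.0311, -0.0247]), (214, [-0.025, -0.0042], [-0.0484, 0.1299]), (234, [-0.033, 0.1296], [-0.0132, -0.0299]), (314, [0.0134, -0.0288], [0.0002, -0.1429]), (315, [0.0002, -0.1429], [0.014, -0.0295]), (323, [0.0163, -0.0296], [0.0398, 0.1294]), (334, [0.0479, 0.1293], [0.0248, -0.0047]), (377, [0.0385, -0.0164], [0.0876, 0.1428])]
300 gray []
[(214, [-0.0251, -0.0053], [-0.0489, 0.1293]), (225, [-0.0408, 0.1293], [-0.0178, -0.021]), (231, [-0.0155, -0.0242], [-0.0131, -0.0399]), (327, [0.0163, -0.0397], [0.0437, 0.1299]), (334, [0.0486, 0.1298], [0.0252, -0.0045]), (370, [0.0314, -0.0337], [0.0338, -0.0267]), (385, [0.0386, -0.0268], [0.0961, 0.1441])]
320 gray []
[(211, [-0.0251, -0.014], [-0.0523, 0.1293]), (225, [-0.0415, 0.1297], [-0.0175, -0.0251]), (228, [-0.0166, -0.0261], [-0.0134, -0.0468]), (276, [0.0005, -0.0478], [0.0002, -0.1429]), (277, [0.0002, -0.1429], [0.0011, -0.0479]), (331, [0.0165, -0.0478], [0.0477, 0.1289]), (337, [0.0521, 0.1301], [0.025, -0.0146])]
345 gray []
[(188, [-0.0229, -0.0585], [-0.0267, -0.0433]), (205, [-0.0253, -0.0269], [-0.0586, 0.129]), (229, [-0.0389, 0.1281], [0.0002, -0.1429]), (230, [0.0002, -0.1429], [-0.0129, -0.0479]), (262, [-0.0037, -0.0483], [0.0002, -0.1429]), (263, [0.0002, -0.1429], [-0.003, -0.0491]), (330, [0.0167, -0.0472], [0.0481, 0.1297]), (343, [0.058, 0.1278], [0.025, -0.0282]), (360, [0.0267, -0.0434], [0.0232, -0.0578])]
```

The sleeve centre is 1.6 mm to +y of the tool, and the button is visible on the −y side, about 22 mm behind the TCP, as planned. I'll shift and close gently.

```bash
cat > chk.py <<'E'
import sys
from h import *
s=ctrl.get_state();f=s["contact_force"];lim=float(sys.argv[1])
print("  chk t%.2f z%.4f y%.4f F"%(s["time"],s["eef_pos"][2],s["eef_pos"][1]),f.round(1),"T",s["wrist_torque"].round(2),"op%.3f ff%.1f"%(s["opening"],s["finger_force"]))
sys.exit(f[2]<-lim)
E
python3 -m inch '[{"slide":[0,0.16,0],"turn":0,"grip":5},{"slide":[0,0.16,0],"turn":0,"grip":4},{"slide":[0,0.16,0],"turn":0,"grip":4},{"slide":[0,0.16,0],"turn":0,"grip":4}]' 30 >/dev/null; python3 chk.py 99
python3 -m inch '[{"slide":[0,0,0],"turn":0,"grip":3.4},{"slide":[0,0,0],"turn":0,"grip":3.3},{"slide":[0,0,0],"turn":0,"grip":3.2}]' >/dev/null; python3 chk.py 99
python3 -m inch '[{"slide":[0,0,0],"turn":0,"grip":3.1},{"slide":[0,0,0],"turn":0,"grip":3.0},{"slide":[0,0,0],"turn":0,"grip":2.9}]' >/dev/null;  python3 chk.py 99
```

```text
chk t3.90 z0.1424 y0.1803 F [-1.   0.9  0.5] T [0.07 0.01 0.01] op0.467 ff0.2
  chk t4.20 z0.1421 y0.1801 F [ 0.1 -0.3 -1. ] T [-0.04  0.03 -0.01] op0.376 ff0.0
  chk t4.50 z0.1423 y0.1802 F [-0.7  0.7  0.4] T [ 0.03  0.04 -0.17] op0.349 ff29.6False
False
False
```

```bash
sed -i 's/sys.exit(.*/sys.exit(int(f[2]<-lim))/' chk.py
python3 -m inch '[{"slide":[0,0,-0.05],"turn":0,"grip":2.8},{"slide":[0,0,-0.1],"turn":0,"grip":2.8},{"slide":[0,0,-0.15],"turn":0,"grip":2.8}]' >/dev/null; python3 chk.py 11 && python3 -m inch '[{"slide":[0,0,-0.05],"turn":0,"grip":2.8},{"slide":[0,0,-0.1],"turn":0,"grip":2.8}]' >/dev/null; python3 chk.py 12 && python3 -m inch '[{"slide":[0,0,-0.1],"turn":0,"grip":2.8},{"slide":[0,0,-0.2],"turn":0,"grip":2.8}]' >/dev/null; python3 chk.py 13
```

```text
chk t4.80 z0.1428 y0.1802 F [ 2.5  1.2 -6.2] T [ 0.1  -0.5  -0.19] op0.347 ff30.1
  chk t5.00 z0.1441 y0.1802 F [ 3.4  1.  -6.3] T [ 0.07 -0.56 -0.28] op0.346 ff30.1
  chk t5.20 z0.1466 y0.1802 F [ 3.2 -0.3 -5.4] T [ 0.07 -0.48 -0.27] op0.346 ff30.1
```

```bash

python3 -m inch '[{"slide":[0,0,-0.1],"turn":0,"grip":2.8},{"slide":[0,0,-0.2],"turn":0,"grip":2.8},{"slide":[0,0,-0.3],"turn":0,"grip":2.8},{"slide":[0,0,-0.4],"turn":0,"grip":2.8}]' >/dev/null; python3 chk.py 11 && python3 -m inch '[{"slide":[0,0,-0.2],"turn":0,"grip":2.8},{"slide":[0,0,-0.4],"turn":0,"grip":2.8},{"slide":[0,0,-0.6],"turn":0,"grip":2.8},{"slide":[0,0,-0.8],"turn":0,"grip":2.8}]' >/dev/null; python3 chk.py 11 && python3 -m inch '[{"slide":[0,0,-0.2],"turn":0,"grip":2.8},{"slide":[0,0,-0.4],"turn":0,"grip":2.8},{"slide":[0,0,-0.6],"turn":0,"grip":2.8},{"slide":[0,0,-0.8],"turn":0,"grip":2.8}]' >/dev/null; python3 chk.py 11 && python3 -m inch '[{"slide":[0,0,-0.2],"turn":0,"grip":2.8},{"slide":[0,0,-0.4],"turn":0,"grip":2.8},{"slide":[0,0,-0.6],"turn":0,"grip":2.8},{"slide":[0,0,-0.8],"turn":0,"grip":2.8},{"slide":[0,0,-0.9],"turn":0,"grip":2.8},{"slide":[0,0,-1.0],"turn":0,"grip":2.8}]' >/dev/null; python3 chk.py 11
python3 - <<'E'
from h import *
im,d,K,W=grab("scene"); P=pts(d,K,W);X,Y,Z=P[...,0],P[...,1],P[...,2]
v,u=np.mgrid[:420,:560]
for t,a,b in(("base",.009,.019),("ring",.1,.125)):
    m=(d>0)&(Z>a)&(Z<b)&(u>165)&(u<280)&(v>200)&(v<325)&(X<.66)&(Y>.05)
    if m.sum()>5: print(t,m.sum(),cv2.minAreaRect((P[m][:,:2]*1000).astype(np.float32)),np.percentile(P[m][:,2],[5,50,95]))
E
```

```text
chk t5.60 z0.1502 y0.1803 F [  3.    1.  -11.4] T [ 0.14 -0.6  -0.15] op0.349 ff30.4
  chk t5.60 z0.1502 y0.1803 F [  3.    1.  -11.4] T [ 0.14 -0.6  -0.15] op0.349 ff30.4
  chk t5.60 z0.1502 y0.1803 F [  3.    1.  -11.4] T [ 0.14 -0.6  -0.15] op0.349 ff30.4
  chk t5.60 z0.1502 y0.1803 F [  3.    1.  -11.4] T [ 0.14 -0.6  -0.15] op0.349 ff30.4
base 3270 ((529.7021484375, 175.99337768554688), (176.28280639648438, 126.74568939208984), 4.9375901222229) [0.01113214 0.01367459 0.0160081 ]
ring 184 ((584.1834716796875, 180.320068359375), (30.744998931884766, 30.948604583740234), 4.3917717933654785) [0.10180835 0.11444331 0.12451246]
```

```bash

python3 -m inch '[{"slide":[0,0,-0.03],"turn":0,"grip":2.8},{"slide":[0,0,-0.06],"turn":0,"grip":2.8}]' >/dev/null; python3 chk.py 13 && python3 -m inch '[{"slide":[0,0,-0.05],"turn":0,"grip":2.8},{"slide":[0,0,-0.1],"turn":0,"grip":2.8}]' >/dev/null; python3 chk.py 13 && python3 -m inch '[{"slide":[0,0,-0.05],"turn":0,"grip":2.8},{"slide":[0,0,-0.1],"turn":0,"grip":2.8}]' >/dev/null; python3 chk.py 13
```

```text
chk t5.85 z0.1515 y0.1803 F [ 1.9  1.4 -7.5] T [ 0.15 -0.39 -0.19] op0.350 ff30.7
  chk t6.05 z0.1527 y0.1803 F [ 2.4 -0.3 -6.7] T [ 0.13 -0.26 -0.13] op0.349 ff30.7
  chk t6.25 z0.1536 y0.1803 F [ 0.8 -0.3 -6.2] T [ 0.09 -0.28 -0.13] op0.347 ff30.7
```

```bash

python3 -m inch '[{"slide":[0,0,-0.15],"turn":0,"grip":2.8},{"slide":[0,0,-0.3],"turn":0,"grip":2.8},{"slide":[0,0,-0.45],"turn":0,"grip":2.8},{"slide":[0,0,-0.6],"turn":0,"grip":2.8}]' >/dev/null; python3 chk.py 10 && python3 -m inch '[{"slide":[0,0,-0.15],"turn":0,"grip":2.8},{"slide":[0,0,-0.3],"turn":0,"grip":2.8},{"slide":[0,0,-0.45],"turn":0,"grip":2.8},{"slide":[0,0,-0.6],"turn":0,"grip":2.8}]' >/dev/null; python3 chk.py 10 && python3 -m inch '[{"slide":[0,0,-0.15],"turn":0,"grip":2.8},{"slide":[0,0,-0.3],"turn":0,"grip":2.8},{"slide":[0,0,-0.45],"turn":0,"grip":2.8},{"slide":[0,0,-0.6],"turn":0,"grip":2.8}]' >/dev/null; python3 chk.py 10 && python3 -m inch '[{"slide":[0,0,-0.15],"turn":0,"grip":2.8},{"slide":[0,0,-0.3],"turn":0,"grip":2.8},{"slide":[0,0,-0.45],"turn":0,"grip":2.8},{"slide":[0,0,-0.6],"turn":0,"grip":2.8},{"slide":[0,0,-0.6],"turn":0,"grip":2.8}]' >/dev/null; python3 chk.py 10
python3 - <<'E'
from h import *
im,d,K,W=grab("scene"); P=pts(d,K,W);X,Y,Z=P[...,0],P[...,1],P[...,2]
m=(d>0)&(np.hypot(X-.4765,Y-.170)<.026)&(Z>.07);print(m.sum(),np.percentile(P[m][:,2],[5,50,95]))
E
```

```text
chk t6.65 z0.1595 y0.1803 F [ 1.2  0.6 -6.2] T [ 0.18 -0.2  -0.19] op0.348 ff30.7
  chk t7.05 z0.1655 y0.1803 F [ 1.5  0.5 -6.8] T [ 0.22 -0.15 -0.12] op0.348 ff30.6
  chk t7.45 z0.1715 y0.1803 F [ 0.5  1.8 -6.8] T [ 0.19 -0.04 -0.15] op0.347 ff30.6
  chk t7.95 z0.1778 y0.1803 F [-2.5  1.  -5.4] T [ 0.26  0.16 -0.13] op0.347 ff30.7
455 [0.1007055  0.10765186 0.52536153]
```

```bash
set +e
python3 -m inch '[{"slide":[0,0,-0.08],"turn":0,"grip":2.8},{"slide":[0,0,-0.16],"turn":0,"grip":2.8}]' >/dev/null; python3 chk.py 9.5 && python3 -m inch '[{"slide":[0,0,-0.08],"turn":0,"grip":2.8},{"slide":[0,0,-0.16],"turn":0,"grip":2.8}]' >/dev/null && python3 chk.py 9.5 && python3 -m inch '[{"slide":[0,0,-0.08],"turn":0,"grip":2.8},{"slide":[0,0,-0.16],"turn":0,"grip":2.8}]' >/dev/null && python3 chk.py 9.5 && python3 -m inch '[{"slide":[0,0,-0.08],"turn":0,"grip":2.8}]' >/dev/null && python3 chk.py 9.5 && python3 -m inch '[{"slide":[0,0,-0.08],"turn":0,"grip":2.8}]' >/dev/null && python3 chk.py 9.5 && python3 -m inch '[{"slide":[0,0,-0.08],"turn":0,"grip":2.8}]' >/dev/null && python3 chk.py 9.5 && python3 -m inch '[{"slide":[0,0,-0.08],"turn":0,"grip":2.8}]' >/dev/null && python3 chk.py 9.5 && python3 -m inch '[{"slide":[0,0,-0.08],"turn":0,"grip":2.8}]' >/dev/null && python3 chk.py 9.5 && python3 -m inch '[{"slide":[0,0,-0.08],"turn":0,"grip":2.8}]' >/dev/null && python3 chk.py 9.5 && python3 -m inch '[{"slide":[0,0,-0.08],"turn":0,"grip":2.8}]' >/dev/null && python3 chk.py 9.5 && python3 -m inch '[{"slide":[0,0,-0.08],"turn":0,"grip":2.8}]' >/dev/null && python3 chk.py 9.5 && python3 -m inch '[{"slide":[0,0,-0.08],"turn":0,"grip":2.8}]' >/dev/null && python3 chk.py 9.5
```

```text
chk t8.20 z0.1789 y0.1803 F [-0.4  1.4 -6.8] T [ 0.24  0.05 -0.09] op0.351 ff30.7
  chk t8.40 z0.1805 y0.1803 F [-1.4  1.9 -6.1] T [ 0.28  0.08 -0.09] op0.347 ff30.7
  chk t8.60 z0.1822 y0.1803 F [-0.7  0.9 -6.1] T [ 0.28  0.11 -0.15] op0.347 ff30.7
  chk t8.70 z0.1830 y0.1803 F [-0.9  2.2 -6.1] T [ 0.3   0.16 -0.12] op0.348 ff30.7
  chk t8.80 z0.1839 y0.1803 F [-0.6  1.3 -6.8] T [ 0.23  0.16 -0.16] op0.350 ff30.7
  chk t8.90 z0.1847 y0.1803 F [-1.7  2.1 -6.5] T [ 0.31  0.2  -0.14] op0.344 ff30.7
  chk t9.00 z0.1855 y0.1802 F [-1.6  1.7 -6. ] T [ 0.31  0.29 -0.15] op0.349 ff30.7
  chk t9.10 z0.1863 y0.1802 F [-2.9  1.5 -5.8] T [ 0.27  0.28 -0.1 ] op0.350 ff30.7
  chk t9.20 z0.1872 y0.1802 F [-2.6  1.2 -6.6] T [ 0.25  0.34 -0.13] op0.349 ff30.7
  chk t9.30 z0.1880 y0.1803 F [-2.   1.4 -5.7] T [ 0.26  0.32 -0.18] op0.353 ff30.7
  chk t9.40 z0.1888 y0.1803 F [-2.8  1.7 -5.4] T [ 0.28  0.33 -0.16] op0.346 ff30.8
  chk t9.50 z0.1896 y0.1802 F [-3.4 -0.2 -6. ] T [ 0.26  0.39 -0.18] op0.353 ff30.8
```

```bash
set +e
python3 -m inch '[{"slide":[-0.04,0,-0.08],"turn":0,"grip":2.8}]' |grep eef; python3 chk.py 9.5 && python3 -m inch '[{"slide":[0,0,-0.08],"turn":0,"grip":2.8}]' >/dev/null && python3 chk.py 9.5 && python3 -m inch '[{"slide":[0,0,-0.08],"turn":0,"grip":2.8}]' >/dev/null && python3 chk.py 9.5 && python3 -m inch '[{"slide":[0,0,-0.08],"turn":0,"grip":2.8}]' >/dev/null && python3 chk.py 9.5 && python3 -m inch '[{"slide":[0,0,-0.08],"turn":0,"grip":2.8}]' >/dev/null && python3 chk.py 9.5 && python3 -m inch '[{"slide":[0,0,-0.08],"turn":0,"grip":2.8}]' >/dev/null && python3 chk.py 9.5 && python3 -m inch '[{"slide":[0,0,-0.08],"turn":0,"grip":2.8}]' >/dev/null && python3 chk.py 9.5 && python3 -m inch '[{"slide":[0,0,-0.08],"turn":0,"grip":2.8}]' >/dev/null && python3 chk.py 9.5 && python3 -m inch '[{"slide":[0,0,-0.08],"turn":0,"grip":2.8}]' >/dev/null && python3 chk.py 9.5 && python3 -m inch '[{"slide":[0,0,-0.08],"turn":0,"grip":2.8}]' >/dev/null && python3 chk.py 9.5 && python3 -m inch '[{"slide":[0,0,-0.08],"turn":0,"grip":2.8}]' >/dev/null && python3 chk.py 9.5 && python3 -m inch '[{"slide":[0,0,-0.08],"turn":0,"grip":2.8}]' >/dev/null && python3 chk.py 9.5
```

```text
eef_pos: [0.5864, 0.1802, 0.1906]
  chk t9.60 z0.1906 y0.1802 F [-0.9  1.1 -5.3] T [ 0.28  0.24 -0.18] op0.347 ff30.8
  chk t9.70 z0.1913 y0.1803 F [-0.6  0.6 -5.4] T [ 0.38  0.28 -0.13] op0.347 ff30.7
  chk t9.80 z0.1920 y0.1802 F [ 0.   0.9 -5.6] T [ 0.28  0.18 -0.14] op0.350 ff30.7
  chk t9.90 z0.1928 y0.1802 F [-0.   2.3 -6.1] T [ 0.37  0.1  -0.13] op0.347 ff30.7
  chk t10.00 z0.1931 y0.1802 F [ 2.   2.7 -9.4] T [ 0.37 -0.11 -0.18] op0.351 ff30.5
  chk t10.10 z0.1933 y0.1802 F [  1.6   2.6 -10.9] T [ 0.41 -0.31 -0.16] op0.348 ff30.4
```

There's a sudden stop at +51 mm. I'll lower gently to confirm the sleeve hangs on the button before letting go.

```bash
set +e
python3 -m inch '[{"slide":[0,0,0.05],"turn":0,"grip":2.8},{"slide":[0,0,0.1],"turn":0,"grip":2.8}]' >/dev/null; python3 chk.py 99; python3 -m inch '[{"slide":[0,0,0.05],"turn":0,"grip":2.8},{"slide":[0,0,0.1],"turn":0,"grip":2.8}]' >/dev/null; python3 chk.py 99;python3 -m inch '[{"slide":[0,0,0.05],"turn":0,"grip":2.8},{"slide":[0,0,0.1],"turn":0,"grip":2.8}]' >/dev/null; python3 chk.py 99
```

```text
chk t10.30 z0.1932 y0.1802 F [ 2.   2.7 -6.8] T [ 0.33 -0.19 -0.14] op0.349 ff30.6
  chk t10.50 z0.1929 y0.1802 F [ 0.2  2.4 -5.4] T [ 0.38  0.06 -0.14] op0.341 ff30.9
  chk t10.70 z0.1922 y0.1802 F [-0.2  2.6 -4.2] T [ 0.32  0.08 -0.14] op0.345 ff31.1
```

```bash
set +e
python3 -m inch '[{"slide":[0,0,0.04],"turn":0,"grip":2.8},{"slide":[0,0,0.08],"turn":0,"grip":2.8}]' >/dev/null; python3 chk.py 99; python3 -m inch '[{"slide":[0,0,0.04],"turn":0,"grip":2.8},{"slide":[0,0,0.08],"turn":0,"grip":2.8}]' >/dev/null; python3 chk.py 99;python3 chk.py -1 && python3 -m inch '[{"slide":[0,0,0.04],"turn":0,"grip":2.8},{"slide":[0,0,0.08],"turn":0,"grip":2.8}]' >/dev/null; python3 chk.py 99
```

```text
chk t10.90 z0.1909 y0.1802 F [ 0.6  1.6 -3.6] T [ 0.41 -0.01 -0.16] op0.345 ff31.1
  chk t11.10 z0.1904 y0.1802 F [-1.5  2.2 -0.1] T [ 0.34  0.2  -0.19] op0.345 ff31.5
  chk t11.10 z0.1904 y0.1802 F [-1.5  2.2 -0.1] T [ 0.34  0.2  -0.19] op0.345 ff31.5
  chk t11.10 z0.1904 y0.1802 F [-1.5  2.2 -0.1] T [ 0.34  0.2  -0.19] op0.345 ff31.5
```

The weight passed to the button at z = 0.1904: the force fell to zero with no more descent. Letting go, then rising.

```bash
set +e
python3 -m inch '[{"slide":[0,0,0],"turn":0,"grip":3.2},{"slide":[0,0,0],"turn":0,"grip":4},{"slide":[0,0,0],"turn":0,"grip":7},{"slide":[0,0,0],"turn":0,"grip":7},{"slide":[0,0,0],"turn":0,"grip":7},{"slide":[0,0,0],"turn":0,"grip":7},{"slide":[0,0,0],"turn":0,"grip":7},{"slide":[0,0,0],"turn":0,"grip":7}]' >/dev/null; python3 chk.py 99
python3 -m inch '[{"slide":[0,0,-2],"turn":0,"grip":8.5},{"slide":[0,0,-5],"turn":0,"grip":8.5},{"slide":[0,0,-9],"turn":0,"grip":8.5},{"slide":[0,0,-12],"turn":0,"grip":8.5},{"slide":[0,0,-12],"turn":0,"grip":8.5},{"slide":[0,0,-12],"turn":0,"grip":8.5}]' >/dev/null; python3 chk.py 99
python3 - <<'E'
from h import *
im,d,K,W=grab("wrist"); save("w3.png",im); np.savez("w3.npz",im=im,d=d,K=K,W=W)
P=pts(d,K,W);X,Y,Z=P[...,0],P[...,1],P[...,2]
rep=lambda t,m:print(t,m.sum(),cv2.minAreaRect((P[m][:,:2]*1000).astype(np.float32)),np.percentile(P[m][:,2],[5,50,95])) if m.sum()>5 else print(t,m.sum())
for t,a,b in(("cap",.23,.25),("ring",.117,.132)):
    rep(t,(d>0)&(Z>a)&(Z<b)&(X>.44)&(X<(.62 if t=="cap" else .503))&(Y>.13)&(Y<.22))
im,d,K,W=grab("scene");P=pts(d,K,W);X,Y,Z=P[...,0],P[...,1],P[...,2]; np.savez("scene1.npz",im=im,d=d,K=K,W=W)
rep("sring",(d>0)&(Z>.115)&(Z<.135)&(np.hypot(X-.4765,Y-.17)<.03)); rep("scup",(d>0)&(Z>.045)&(Z<.075)&(np.hypot(X-.4765,Y-.17)<.035)); rep("sbase",(d>0)&(Z>.009)&(Z<.019)&(X>.42)&(X<.65)&(Y>.09)&(Y<.26))
s=ctrl.get_state();print(s["eef_pos"],s["tcp_rot"])
E
```

```text
chk t11.90 z0.1896 y0.1802 F [ 0.  -0.   0.4] T [-0.01  0.04 -0.01] op0.823 ff0.0
  chk t12.50 z0.3103 y0.1802 F [ 0.6  0.2 -0.7] T [0.   0.03 0.04] op0.994 ff0.0
cap 2433 ((586.4152221679688, 180.47232055664062), (30.251323699951172, 30.35755157470703), 5.619025230407715) [0.23612143 0.23780433 0.23889729]
ring 646 ((476.77850341796875, 170.67196655273438), (45.16480255126953, 45.325801849365234), 56.153682708740234) [0.11767776 0.11956392 0.12092106]
sring 225 ((476.242919921875, 170.00648498535156), (43.88819885253906, 47.410545349121094), 58.31388854980469) [0.11550862 0.11866069 0.12077151]
scup 352 ((476.6468811035156, 172.58822631835938), (37.79985046386719, 39.127098083496094), 54.13378143310547) [0.04627102 0.05167337 0.06398571]
sbase 3263 ((530.2698974609375, 175.64096069335938), (176.87644958496094, 126.3512954711914), 5.280210971832275) [0.0111132  0.01356941 0.01592953]
[0.58527373 0.18008135 0.30754548] [ 9.98851934e-01  4.78766929e-02 -1.61930716e-03  1.22298379e-04]
```

View pics/w3.png

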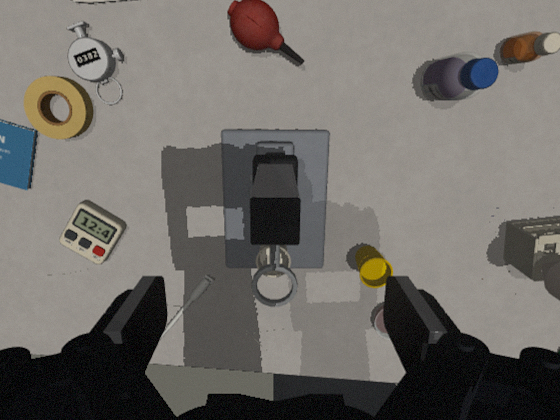

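The sleeve now hangs about 47 mm up, ring at w3 (274,284), cup still upright at (274,255) and base unmoved. The ring centre is (0.4766, 0.1704) with its top at about 0.121. Next I go above the funnel, turned a quarter so the camera stays clear of the column later.

```bash
python3 -m inch '[{"slide":[-3,6,0],"turn":-0.14,"grip":8.5},{"slide":[-6,15,0],"turn":-0.28,"grip":8.5},{"slide":[-11.9,31.5,0],"turn":-0.42,"grip":8.5},{"slide":[-11.9,31.5,0],"turn":-0.56,"grip":8.5},{"slide":[-11.9,31.5,0],"turn":-0.70,"grip":8.5},{"slide":[-11.9,31.5,0],"turn":-0.84,"grip":8.5},{"slide":[-11.9,31.5,0],"turn":-0.98,"grip":8.5},{"slide":[-11.9,31.5,0],"turn":-1.12,"grip":8.5},{"slide":[-11.9,31.5,0],"turn":-1.26,"grip":8.5},{"slide":[-11.9,31.5,0],"turn":-1.40,"grip":8.5},{"slide":[-11.9,31.5,0],"turn":-1.56,"grip":8.5},{"slide":[-11.9,31.5,0],"turn":-1.56,"grip":8.5},{"slide":[-11.9,31.5,0],"turn":-1.56,"grip":8.5},{"slide":[-11.9,31.5,0],"turn":-1.56,"grip":8.5},{"slide":[-11.9,31.5,0],"turn":-1.56,"grip":8.5}]' 40
python3 - <<'E'
from h import *
im,d,K,W=grab("wrist"); save("w4.png",im); np.savez("w4.npz",im=im,d=d,K=K,W=W)
s=ctrl.get_state();print(s["eef_pos"],R.from_quat(s["tcp_rot"]).as_matrix().round(4).tolist(),s["qpos"])
P=pts(d,K,W);X,Y,Z=P[...,0],P[...,1],P[...,2]
m=(d>0)&(np.hypot(X-.4975,Y+.145)<.035)
print(np.percentile(Z[m],[50,90,95,98]))
for a,b in((.112,.13),(.09,.112)):
    k=m&(Z>a)&(Z<b);print(k.sum(),cv2.minEnclosingCircle((P[k][:,:2]*1000).astype(np.float32)),cv2.minAreaRect((P[k][:,:2]*1000).astype(np.float32)),np.percentile(Z[k],[5,50,95]))
E
```

```text
time: 14.1
eef_pos: [0.4977, -0.1446, 0.3093]
tcp_rot: [0.677, 0.736, -0.0, -0.0]
contact_force: [-0.3, -0.3, -0.2]
opening: 0.996
finger_force: 0.0
[ 0.49770687 -0.14463721  0.30943471] [[-0.0841, 0.9965, -0.0003], [0.9965, 0.0841, 0.0001], [0.0001, -0.0003, -1.0]] [-4.78735791e-01 -1.16205091e-01  1.86488597e+00 -1.80110861e-05
  1.39321662e+00 -5.62953514e-01]
[0.38620964 0.39366729 0.39479909 0.39555205]
551 ((499.1734924316406, -144.77166748046875), 23.04785919189453) ((499.0720520019531, -144.81129455566406), (44.47785568237305, 45.8673210144043), 6.231435298919678) [0.11330157 0.11901312 0.12071846]
741 ((498.5883483886719, -143.38392639160156), 22.3504695892334) ((498.5898132324219, -143.6509246826172), (41.173240661621094, 43.57378005981445), 11.807822227478027) [0.09008531 0.09379868 0.10973397]
```

View pics/w4.png

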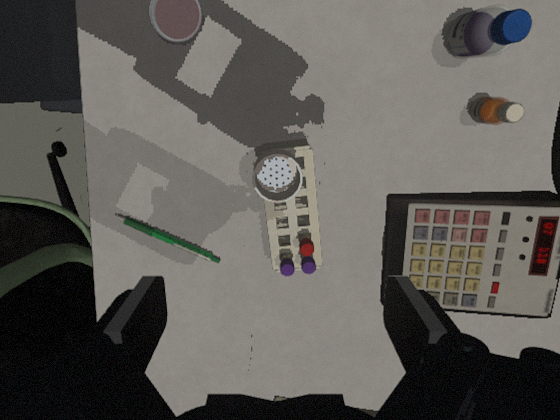

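The funnel's mouth is at (278,176), with the tubes at the far end of the rack near (300,258). The bowl centre is at (0.4991, −0.1448) with its rim at z ≈ 0.120. Descending and gripping.

```bash
python3 -m inch '[{"slide":[0,0.14,4],"turn":0,"grip":8.5},{"slide":[0,0.14,8],"turn":0,"grip":8.5},{"slide":[0,0.14,12],"turn":0,"grip":8.5},{"slide":[0,0.14,16],"turn":0,"grip":8.5},{"slide":[0,0.14,20],"turn":0,"grip":8.5},{"slide":[0,0.14,22.2],"turn":0,"grip":8.5},{"slide":[0,0.14,22.2],"turn":0,"grip":8},{"slide":[0,0.14,22.2],"turn":0,"grip":6},{"slide":[0,0.14,22.2],"turn":0,"grip":5},{"slide":[0,0.14,22.2],"turn":0,"grip":5}]' 30 >/dev/null; python3 chk.py 99
python3 -m inch '[{"slide":[0,0,0],"turn":0,"grip":4.2},{"slide":[0,0,0],"turn":0,"grip":4.2},{"slide":[0,0,0],"turn":0,"grip":4.2},{"slide":[0,0,0],"turn":0,"grip":4.2}]'; python3 chk.py 99
python3 -m inch '[{"slide":[0,0,-0.5],"turn":0,"grip":4.2},{"slide":[0,0,-1],"turn":0,"grip":4.2},{"slide":[0,0,-2],"turn":0,"grip":4.2},{"slide":[0,0,-2],"turn":0,"grip":4.2}]' >/dev/null; python3 chk.py 99
```

```text
chk t15.15 z0.0898 y-0.1453 F [ 0.5  0.8 -0.1] T [ 0.03 -0.03  0.01] op0.584 ff0.0
time: 15.55
eef_pos: [0.5001, -0.1453, 0.0896]
tcp_rot: [0.676, 0.737, 0.0, 0.001]
contact_force: [-2.0, -1.0, 6.9]
opening: 0.531
finger_force: 30.0
  chk t15.55 z0.0896 y-0.1453 F [-2.  -1.   6.9] T [ 0.01  0.36 -0.01] op0.531 ff30.0
  chk t15.95 z0.1095 y-0.1451 F [ 1.5 -0.2  0. ] T [ 0.06 -0.52 -0.01] op0.524 ff32.5
```

```bash
python3 -m inch '[{"slide":[0,0,-3],"turn":0,"grip":4.2},{"slide":[0,0,-7],"turn":0,"grip":4.2},{"slide":[0,0,-11],"turn":0,"grip":4.2},{"slide":[0,0,-14],"turn":0,"grip":4.2},{"slide":[0,0,-14],"turn":0,"grip":4.2},{"slide":[0,0,-14],"turn":0,"grip":4.2}]' >/dev/null; python3 chk.py 99
python3 - <<'E'
from h import *
def rep(t,P,k): print(t,k.sum(),*[np.round(x,1) for x in cv2.minEnclosingCircle((P[k][:,:2]*1000).astype(np.float32))],np.percentile(P[k][:,2],[2,50,98]).round(4))
s=ctrl.get_state();p=s["eef_pos"];print(p)
for n in("wrist","scene","top"):
    im,d,K,W=grab(n);np.savez(n+"5.npz",im=im,d=d,K=K,W=W)
    P=pts(d,K,W);X,Y,Z=P[...,0],P[...,1],P[...,2];g=im.min(2)
    m=(d>0)&(np.hypot(X-p[0],Y-p[1])<.04)&(g>90)
    for a,b in((.255,.29),(.235,.255),(.155,.205)):
        k=m&(Z>a)&(Z<b)
        if k.sum()>8: rep(n+str(a),P,k)
E
```

```text
chk t16.55 z0.2475 y-0.1446 F [ 0.8 -0.2 -2.8] T [0.02 0.01 0.03] op0.528 ff32.8
[ 0.49854691 -0.14458294  0.24748546]
wrist0.255 669 [ 492.3 -147.4] 31.1 [0.2745 0.2759 0.2799]
wrist0.235 72 [ 494.4 -139.4] 26.2 [0.242  0.246  0.2535]
scene0.255 161 [ 503.7 -136.7] 29.4 [0.2552 0.2658 0.2792]
scene0.235 92 [ 496.1 -138.3] 28.3 [0.2399 0.2484 0.2548]
scene0.155 35 [ 494.9 -141.4] 6.1 [0.164  0.1886 0.2022]
```

```bash
python3 -m inch '[{"slide":[2,0,0],"turn":0,"grip":4.2},{"slide":[5,0,0],"turn":0,"grip":4.2},{"slide":[9,0,0],"turn":0,"grip":4.2},{"slide":[13,0,0],"turn":0,"grip":4.2},{"slide":[17,0,0],"turn":0,"grip":4.2},{"slide":[21,0,0],"turn":0,"grip":4.2},{"slide":[25,0.2,0],"turn":0,"grip":4.2},{"slide":[28,0.4,0],"turn":0,"grip":4.2},{"slide":[30.5,0.5,0],"turn":0,"grip":4.2},{"slide":[31.6,0.5,0],"turn":0,"grip":4.2},{"slide":[31.6,0.5,0],"turn":0,"grip":4.2},{"slide":[31.6,0.5,0],"turn":0,"grip":4.2},{"slide":[31.6,0.5,0],"turn":0,"grip":4.2}]' >/dev/null; python3 chk.py 99
python3 - <<'E'
from h import *
s=ctrl.get_state();print(s["eef_pos"],R.from_quat(s["tcp_rot"]).as_matrix().round(4).tolist())
o=[]
for n in("wrist","scene"):
    im,d,K,W=grab(n);np.savez(n+"6.npz",im=im,d=d,K=K,W=W);o.append(im)
a=cv2.resize(o[0][120:420,130:430],(400,400)); c=cv2.resize(o[1][170:320,165:315],(400,400),interpolation=cv2.INTER_CUBIC)
save("c6.png",np.hstack([a,c]))
E
```

```text
chk t18.00 z0.2472 y0.1695 F [-0.7  0.5 -1.8] T [-0.04 -0.   -0.03] op0.530 ff32.8
[0.47734976 0.16952743 0.24722974] [[-0.0835, 0.9965, -0.0007], [0.9965, 0.0835, -0.0006], [-0.0005, -0.0008, -1.0]]
```

View pics/c6.png

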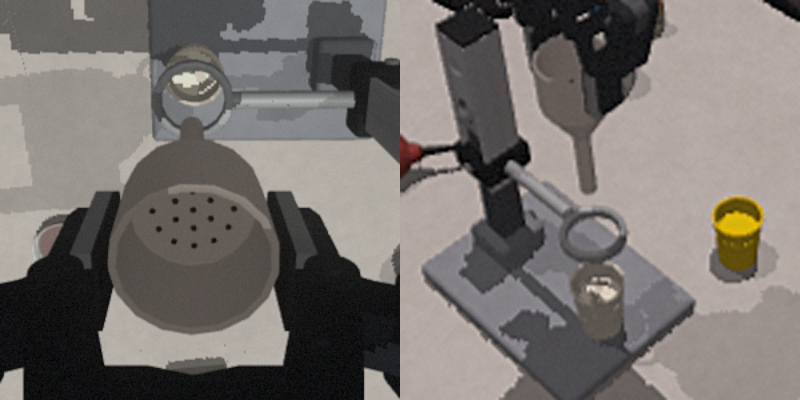

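The funnel hangs upright over the ring, and the stem leans in the image just as the column does. The stem tip is at right-crop (588,190) and the ring at (593,233). I'll measure the stem and rim offset numerically.

```bash
python3 - <<'E'
from h import *
for n in("scene","wrist"):
    w=np.load(n+"6.npz");d,K,W=w["d"],w["K"],w["W"];P=pts(d,K,W);X,Y,Z=P[...,0],P[...,1],P[...,2]
    near=(d>0)&(np.hypot(X-.477,Y-.170)<.03)
    def mids(a,b,t,rad):
        for z0 in np.arange(a,b,.01):
            k=near&(Z>z0)&(Z<z0+.01)
            if k.sum()<6: continue
            q=P[k].mean(0); v=q-W[:3,3]; v[2]=0; v/=np.linalg.norm(v)
            print(n,t,k.sum(),(q+v*rad*.785).round(4))   # mean of visible half cylinder -> axis
    mids(.15,.21,"stem",.0055)
    k=near&(Z>.113)&(Z<.128); print(n,"ring",k.sum(),cv2.minAreaRect((P[k][:,:2]*1000).astype(np.float32)),np.percentile(Z[k],[50,95]))
    k=near&(Z>.27)&(Z<.29)&(w["im"].min(2)>70); print(n,"rim",k.sum(),cv2.minAreaRect((P[k][:,:2]*1000).astype(np.float32)),np.percentile(Z[k],[5,50,95]))
    k=(d>0)&(np.hypot(X-.477,Y-.172)<.03)&(Z>.055)&(Z<.07); print(n,"cup",k.sum(),cv2.minAreaRect((P[k][:,:2]*1000).astype(np.float32)) if k.sum()>5 else 0)
E
```

```text
scene stem 21 [0.4762 0.1694 0.1652]
scene stem 25 [0.4756 0.17   0.175 ]
scene stem 28 [0.4765 0.1697 0.1846]
scene stem 27 [0.4766 0.1698 0.1949]
scene stem 28 [0.476  0.1694 0.205 ]
scene ring 252 ((476.0750732421875, 170.148193359375), (43.917720794677734, 47.96576690673828), 58.898475646972656) [0.1183537 0.1209498]
scene rim 133 ((482.878662109375, 175.58522033691406), (43.77680587768555, 46.1829719543457), 30.691198348999023) [0.27041478 0.27399513 0.27628899]
scene cup 138 ((476.36822509765625, 172.90345764160156), (37.73836135864258, 39.00965881347656), 52.86187744140625)
wrist stem 65 [0.4758 0.1695 0.1661]
wrist stem 88 [0.4764 0.1695 0.1753]
wrist stem 91 [0.4763 0.1699 0.1849]
wrist stem 25 [0.4763 0.1704 0.1919]
wrist ring 1250 ((477.7228698730469, 169.4611053466797), (45.593624114990234, 47.89192581176758), 54.543128967285156) [0.11951953 0.1208472 ]
wrist rim 4210 ((476.2366638183594, 170.53233337402344), (46.31482696533203, 52.82635498046875), 82.81210327148438) [0.27061053 0.27510035 0.27656007]
wrist cup 416 ((477.5689697265625, 171.50076293945312), (37.945106506347656, 39.47724914550781), 3.7682604789733887)
```

The stem axis is at (0.4762, 0.1697), upright and within 1 mm of the ring axis. Seating should come after about 112 mm of descent.

```bash
set +e; sed 's/int(f\[2\]<-lim)/int(f[2]>lim)/' chk.py > chkd.py
python3 -m inch '[{"slide":[0,0.04,1.5],"turn":0,"grip":4.2},{"slide":[0,0.04,3],"turn":0,"grip":4.2},{"slide":[0,0.04,4.5],"turn":0,"grip":4.2},{"slide":[0,0.04,6],"turn":0,"grip":4.2},{"slide":[0,0.04,7.5],"turn":0,"grip":4.2},{"slide":[0,0.04,8.5],"turn":0,"grip":4.2},{"slide":[0,0.04,9.5],"turn":0,"grip":4.2},{"slide":[0,0.04,10],"turn":0,"grip":4.2},{"slide":[0,0.04,10.2],"turn":0,"grip":4.2},{"slide":[0,0.04,10.2],"turn":0,"grip":4.2}]' >/dev/null; python3 chkd.py 2 && python3 -m inch '[{"slide":[0,0,0.1],"turn":0,"grip":4.2},{"slide":[0,0,0.2],"turn":0,"grip":4.2}]' >/dev/null && python3 chkd.py 2 && python3 -m inch '[{"slide":[0,0,0.1],"turn":0,"grip":4.2},{"slide":[0,0,0.2],"turn":0,"grip":4.2}]' >/dev/null && python3 chkd.py 2 && python3 -m inch '[{"slide":[0,0,0.1],"turn":0,"grip":4.2},{"slide":[0,0,0.2],"turn":0,"grip":4.2}]' >/dev/null && python3 chkd.py 2 && python3 -m inch '[{"slide":[0,0,0.1],"turn":0,"grip":4.2},{"slide":[0,0,0.2],"turn":0,"grip":4.2}]' >/dev/null && python3 chkd.py 2 && python3 -m inch '[{"slide":[0,0,0.1],"turn":0,"grip":4.2},{"slide":[0,0,0.2],"turn":0,"grip":4.2}]' >/dev/null && python3 chkd.py 2 && python3 -m inch '[{"slide":[0,0,0.1],"turn":0,"grip":4.2},{"slide":[0,0,0.2],"turn":0,"grip":4.2}]' >/dev/null && python3 chkd.py 2 && python3 -m inch '[{"slide":[0,0,0.1],"turn":0,"grip":4.2},{"slide":[0,0,0.2],"turn":0,"grip":4.2}]' >/dev/null && python3 chkd.py 2
```

```text
chk t19.10 z0.1457 y0.1707 F [-0.3  0.  -1.1] T [-0.04  0.   -0.04] op0.529 ff32.8
  chk t19.30 z0.1443 y0.1708 F [-0.6  1.   0.1] T [-0.01 -0.02  0.03] op0.529 ff32.8
  chk t19.50 z0.1418 y0.1707 F [-0.6 -0.2 -0.9] T [0.03 0.01 0.01] op0.523 ff32.8
  chk t19.70 z0.1396 y0.1707 F [-0.5  0.1 -1.1] T [ 0.01 -0.03  0.03] op0.527 ff32.8
  chk t19.90 z0.1375 y0.1707 F [-0.1  0.6 -1.1] T [-0.02 -0.06 -0.  ] op0.524 ff32.8
  chk t20.10 z0.1356 y0.1707 F [ 0.2  0.6 -0.4] T [-0.02 -0.   -0.01] op0.525 ff32.8
  chk t20.30 z0.1340 y0.1705 F [-2.7 -1.9  2.8] T [-0.26  0.28 -0.  ] op0.525 ff33.0
```

Contact is at z = 0.134, as expected for the cone in the ring. I'll release, rise and check.

```bash
python3 -m inch '[{"slide":[0,0,0],"turn":0,"grip":4.6},{"slide":[0,0,0],"turn":0,"grip":4.8},{"slide":[0,0,0],"turn":0,"grip":5.2},{"slide":[0,0,0],"turn":0,"grip":6},{"slide":[0,0,0],"turn":0,"grip":7},{"slide":[0,0,0],"turn":0,"grip":7},{"slide":[0,0,0],"turn":0,"grip":7}]' 20 >/dev/null; python3 chk.py 99
python3 -m inch '[{"slide":[0,0,-1],"turn":0,"grip":7},{"slide":[0,0,-3],"turn":0,"grip":7.5},{"slide":[0,0,-6],"turn":0,"grip":8},{"slide":[0,0,-10],"turn":0,"grip":8},{"slide":[0,0,-14],"turn":0,"grip":8},{"slide":[0,0,-14],"turn":0,"grip":8},{"slide":[0,0,-14],"turn":0,"grip":8}]' >/dev/null; python3 chk.py 99
python3 - <<'E'
from h import *
o=[]
for n in("scene","wrist"):
    im,d,K,W=grab(n);P=pts(d,K,W);X,Y,Z=P[...,0],P[...,1],P[...,2];o.append(im)
    near=(d>0)&(np.hypot(X-.477,Y-.170)<.035)
    rep=lambda t,k:print(n,t,k.sum(),cv2.minAreaRect((P[k][:,:2]*1000).astype(np.float32)),np.percentile(Z[k],[5,50,95]).round(4)) if k.sum()>5 else 0
    rep("rim",near&(Z>.157)&(Z<.18)); rep("ring",near&(Z>.113)&(Z<.123)); rep("cup",near&(Z>.05)&(Z<.07)); rep("base",(d>0)&(Z>.009)&(Z<.019)&(X>.42)&(X<.65)&(Y>.09)&(Y<.26))
    k=near&(Z>.159)&(Z<.18);A=np.c_[X[k],Y[k],np.ones(k.sum())];print("tilt",np.linalg.lstsq(A,Z[k],rcond=None)[0][:2])
a=cv2.resize(o[1][100:400,130:430],(400,400)); c=cv2.resize(o[0][170:320,165:315],(400,400),interpolation=cv2.INTER_CUBIC)
save("c7.png",np.hstack([a,c]))
E
```

```text
chk t21.00 z0.1337 y0.1707 F [ 0.4  0.4 -0.1] T [-0.05  0.03  0.03] op0.821 ff0.0
  chk t21.70 z0.2757 y0.1708 F [-0.1  0.1 -0.3] T [-0.01  0.02 -0.03] op0.937 ff0.0
scene rim 152 ((475.48455810546875, 169.91934204101562), (45.265785217285156, 45.193756103515625), 5.4013214111328125) [0.1575 0.16   0.1623]
scene ring 121 ((464.6180419921875, 175.767578125), (44.3907470703125, 21.914873123168945), 65.0815658569336) [0.1136 0.1183 0.1206]
scene cup 215 ((475.414794921875, 173.07781982421875), (38.159934997558594, 39.23176956176758), 58.0759162902832) [0.0505 0.059  0.0652]
scene base 3083 ((529.89013671875, 175.92742919921875), (176.65402221679688, 126.20335388183594), 4.9093098640441895) [0.011  0.0135 0.0159]
tilt [-0.00432778  0.01612194]
wrist rim 850 ((476.6726989746094, 169.598876953125), (44.85829544067383, 45.323707580566406), 1.3627970218658447) [0.1576 0.1613 0.1629]
wrist ring 334 ((484.3619384765625, 181.6812286376953), (20.851863861083984, 57.48895263671875), 82.90484619140625) [0.1153 0.1192 0.1212]
wrist cup 131 ((476.99774169921875, 184.1042938232422), (38.12467956542969, 14.96851921081543), 1.2205411195755005) [0.0504 0.0636 0.0651]
wrist base 11915 ((521.7136840820312, 187.91519165039062), (192.92868041992188, 151.4425048828125), 3.8921310901641846) [0.0128 0.0144 0.0157]
tilt [-0.00406231  0.01797444]
```

View pics/c7.png

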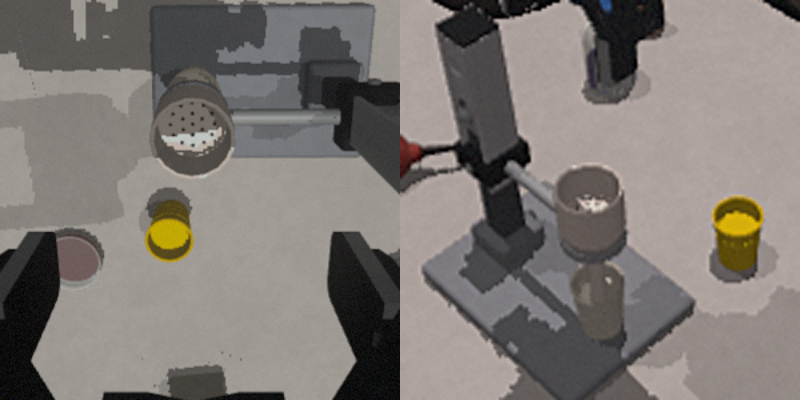

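The funnel sits level in the ring (right-crop (590,205)): rim at (0.4765, 0.1697, 0.162), tilt 0.017 rad. The cup stands below at (597,300) and the stand is flat. Handing in.

```bash
python3 -c "
from plant import ctrl
print(ctrl.sign_off())"
```

```text
the job is handed in; nothing more can be done
None
```

The job is handed in at about 22 s: the sleeve hangs in the next hole (about 47 mm up), the funnel sits in the ring (tilt about 0.02 rad) over the upright white cup, the stand's base is flat and unmoved, and I never touched the bottle or dish; the sign-off gave no verdict.

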